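# Level the sprung drying shelf under load

## Task

Lay the yellow spirit level lengthwise on the middle of the little wooden drying shelf, vial up, and turn the red wing knob of the shelf's foot so that the bubble stands centred between the two black rings while you press down firmly on the level with the fingertips and the sprung shelf is pushed fully down onto its foot. The shelf springs up and reads differently when nothing presses on it, so it is the reading under your push that counts. Finish while still pressing: do not let go; and leave the other things alone.

Things in the scene. Friction and masses are not known exactly. Their poses are not given: they have to be found in the camera images.
- rack: Fixed steel frame of the small drying shelf. Origin on the worktop under the middle of the wooden board (110 mm in x, 220 mm in y, 10 mm thick, three brown slats); y runs along the board from the levelling foot (y = -165 mm) to the legs. The board tilts about a hinge along x, at y = +108 mm and 56 mm above the worktop; a steel ear carries its other end on the foot's screw.
- shelf_mid (a point): Centre of the board's top face (70 mm above the worktop when level); tilts with the board: x across it, y along it towards the hinge, z out of its face. Tilt = an unknown lean of the legs (0.002 to 0.02 rad, foot end low) + the foot's setting + the sprung play.
- shelf (a joint): Sprung play of the board on its foot, rad: 0 = sprung up, nothing presses; 0.025 = pushed fully down on its stop (board end about 5 mm lower). With the level on the board about 4 N near the level's foot end or 6 N at its middle pushes it fully down; 8 to 12 N is a good firm push.
- knob_grip (a point): Middle of the red wing of the foot's knob, on its vertical axis, 124 mm above the worktop; the knob turns but keeps its height. The wing is an upright bar 46 mm long, 14 mm thick, from 105 to 137 mm above the worktop, on a black disc 40 mm across; the point's x axis runs along the bar and turns with it.
- knob (a joint): Knob angle, rad, growing clockwise seen from above, -0.3 to 3.0; at 0 the wing lies along the rack's x. Each rad clockwise raises the foot end, tilting the board 0.03 rad. Stiff (0.18 N m), stays where left. At the start the foot end is always too low under load: it needs about 0.5 to 1.6 rad clockwise.
- level: Yellow spirit level, 150 mm long (x), 28 wide (y), 30 high, 190 g, loose, flat on the worktop at the start, vial up. Origin at the centre of its underside. Green vial, 66 mm, with two black rings in the middle of its top; a dark pressing pad on top near each end, 54 mm from the middle. Either way round will do.
- bubble (a joint): Position of the white bubble (16 mm long) along the level's x axis, m; 0 = centred, -0.021 to 0.021. It runs to the higher end, 0.4 mm per 0.001 rad of tilt, and settles in about 1 s. Between the rings it has 3.5 mm to either side.
- rinse_beaker: Bystander: dark green cup, 80 mm across, 112 mm high, origin under its centre.
- thread_spool: Bystander: blue thread spool, 28x41x42 mm, origin under its centre.
- tape_measure: Bystander: round red tape measure, 54x61x18 mm, origin under its centre.

How it is judged:
By the outcome, as a careful person would: the job done as asked, in the order asked, and still so for the second after the job is handed in, while the arm keeps its last pose, push and grip.
It also fails if it takes over 58 s, if anything falls off the work surface, if the arm or the gripper's body presses on something with over 40 N, if the wrist force passes 120 N, or if a joint passes its speed limit or range.

## Robot

A 6-joint arm with a two-finger parallel gripper is mounted at the origin on a cart in front of the work surface, level with it; the furniture and walls round the work are solid. World frame = base frame: x ahead of the robot, y to its left, z up, the work surface at z = 0. Lengths are in m, angles in rad, forces in N, time in s.
With the tool pointing down it reaches from about 0.35 to 0.975 m from the base axis. Payload 4.9 kg.
Tool frame: the origin (TCP) lies at the very end of the fingers, on their centre line; the grasp point (between the pads) lies 19 mm behind it (ctrl.grasp_offset is the distance from the TCP to the grasp point, in m); z points along the fingers, y is the line along which they close (so a half turn about z gives the same grasp; the last joint's range is limited). The gripper opens to 85 mm and grips with 20 to 120 N. Pads are 22 mm wide; open, the fingers measure 114 mm over their backs; the gripper's body (76 mm by 85 mm) begins 54 mm behind the grasp point. The pads swing forward as they close: fully open they stand 13 mm farther back than shut.
Start: joints at [-1.361, 0.053, 1.613, -0, 1.476, -0.119], TCP at [0.202, -0.592, 0.231] pointing down, gripper open.
Joint ranges: [-3.01, 3.01], [-1.01, 2.22], [0.06, 2.58], [-1.02, 4.17], [0.09, 2.62], [-3.14, 3.14]. Speed limits (rad/s): [2.57, 2.57, 3.14, 3.14, 3.14, 3.14].

## Interface

Orientations are given as a rotation vector (axis times angle).
In Python, from station import ctrl, optics gives the robot as it stands.
- The arm moves only by the shell command python3 -m handwheel 'ROWS' [OPENING] [FORCE]. ROWS is JSON, a list of rows, each an object of numbers: "tx", "ty", "tz": the shift along the tool's x, y, z in mm; "roll": the turn about the tool's z in rad. A call has 1 to 12 rows; each row shifts and turns the commanded pose from where the row before left it, along the tool's axes as they then stand; what a row does not reach is not made up. A row lasts 1/12 s, in which the tool goes at most 41.7 mm and 7.16 degrees, less where a joint would pass 70% of its speed; a pose out of reach is approached as far as the arm can. A call with a gripper value outside its range is refused whole. OPENING is the finger opening in mm, from 0 to 85.4, set as the call begins (- or left out, the last holds). The fingers move at their own pace and stop on an object; FORCE is the grip in N (left out, the last holds). Time passes only in rows, so rows that do not move let the fingers close. It gives the time, the measured TCP pose, the force, the opening and the grip force at its end, in the units of the state.
- ctrl.get_obs(): the state, without advancing time (a new reading comes with each control period).
- optics.get_image(name): name is "scene" or "top" or "wrist"; returns (picture, depth): 400x640x3 uint8, red, green, blue; 400x640 float32, m along the optical axis (not along the pixel's ray), 0 where there is no reading.
- optics.camera_params(name): a dict with "mtx" (3x3 intrinsics, pixels), "k1" (the pictures are not rectified: a ray, as slopes to the right and down, at radius r is drawn at 1 + k1 r^2 times it, then the intrinsics apply), "extrinsics" (4x4, takes a point from camera to world coordinates); the wrist camera has in their place "tool_from_camera" (4x4, takes a point from camera to tool coordinates, whose origin is the TCP and whose axes are the flange's). Camera axes: x right, y down, z forward; pixel columns grow to the right and rows downward; lengths in m; the calibration is good to about 2 mm. A picture is of the moment at which its call begins: read the wrist's pose just before it. camera_params takes no time and is no camera call.
- ctrl.finish_job(): hands the job in; it is judged then, once.
The state is a dict: "t": time; "q": joint angles; "dq": joint speeds; "effort": joint torques, N m; "tool_pos": TCP position; "tool_rot": TCP orientation; "contact_force": force on the tool from outside, world axes, zero at the start; "wrist_torque": the same for the moment, N m; "opening": finger opening in m; "grip_force": force on a finger pad.
Only numpy, scipy, OpenCV 4.12 (cv2) and the standard library are available. Lean on these libraries where they do the work, as an engineer would, in place of code of your own. Each camera call takes 0.05 s, during which the arm holds its last target. There are 200 camera calls.

## Working session

There is one attempt and no reset: what is moved stays moved. The work goes in short steps, Python scripts to look and compute and a shell command to move; the robot and the scene stay as the last step left them, time stands still between calls to the robot, and variables do not carry over. Pictures are saved under pics/ and viewed, at most 10 in all, crops included, and the job is handed in when it is done.

```bash
ls; mkdir -p pics; cat > h.py <<'E'
import numpy as np, cv2
from station import ctrl, optics
from scipy.spatial.transform import Rotation as R
def grab(name):
    o=ctrl.get_obs(); im,d=optics.get_image(name); p=optics.camera_params(name)
    if name=='wrist':
        T=np.eye(4);T[:3,:3]=R.from_rotvec(o['tool_rot']).as_matrix();T[:3,3]=o['tool_pos'];E=T@np.array(p['tool_from_camera'])
    else: E=np.array(p['extrinsics'])
    return im,d,np.array(p['mtx']),p['k1'],E
def rays(uv,K,k1):
    uv=np.atleast_2d(uv).astype(float); return cv2.undistortPoints(uv[:,None],K,np.array([k1,0,0,0,0.]))[:,0]
def onplane(uv,z,K,k1,E):
    n=rays(uv,K,k1); d=np.c_[n,np.ones(len(n))]@E[:3,:3].T; o=E[:3,3]
    return o+d*((z-o[2])/d[:,2])[:,None]
def cloud(d,K,k1,E):
    v,u=np.mgrid[:d.shape[0],:d.shape[1]]; n=rays(np.c_[u.ravel(),v.ravel()],K,k1)
    P=np.c_[n,np.ones(len(n))]*d.ravel()[:,None]
    return (P@E[:3,:3].T+E[:3,3]).reshape(*d.shape,3)
E
python3 - <<'E'
from h import *
for n in ['scene','top']:
    im,d,K,k1,E=grab(n); cv2.imwrite(f'pics/{n}0.png',im[...,::-1]); print(n,E.round(3).tolist(),K[0,0],k1); np.savez(f'pics/{n}0.npz',im=im,d=d,K=K,k1=k1,E=E)
print(ctrl.get_obs())
E
```

```text
pics
scene [[0.856, -0.457, 0.243, 0.242], [-0.517, -0.756, 0.401, -0.504], [0.0, -0.469, -0.883, 1.208], [0.0, 0.0, 0.0, 1.0]] 502.909654570265 -0.03976668396979001
top [[-0.023, -0.996, 0.084, 0.443], [-0.999, 0.025, 0.024, -0.018], [-0.026, -0.084, -0.996, 1.418], [0.0, 0.0, 0.0, 1.0]] 438.9857428252708 0.033562170072635386
{'t': 0.1, 'q': array([-1.36098133e+00,  5.32961624e-02,  1.61416275e+00,  1.48194272e-06,
        1.47600174e+00, -1.18950185e-01]), 'dq': array([-0.00139955, -0.00120635, -0.00237604, -0.00216191, -0.0016733 ,
        0.00028371]), 'effort': array([ 6.84996630e-04, -3.94904995e+01, -3.71363389e+01, -9.47134458e-05,
        3.89938185e-03,  6.81467171e-06]), 'tool_pos': array([ 0.20170805, -0.59095776,  0.23017904]), 'tool_rot': array([-3.09740171e+00, -5.13794916e-01,  1.30871429e-04]), 'contact_force': array([0.39433324, 0.34713863, 0.17305326]), 'wrist_torque': array([-0.01160913, -0.01046124,  0.02424134]), 'grip_force': 0.0, 'opening': 0.0849809021930207}
```

View pics/top0.png

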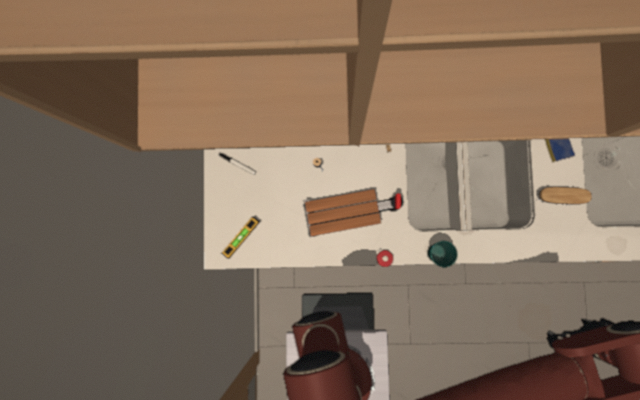

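View pics/scene0.png

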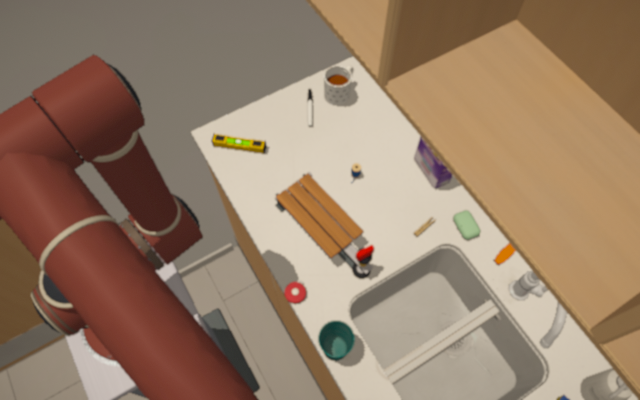

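The top view shows the level at about (241,237), the board at (343,212) and the red wing at (398,202). The tape is at (385,258), the cup at (442,250), and a cupboard hangs above row 145. Next I'll turn these into positions.

```bash
cat > m.py <<'E'
from h import *
rois={'top':dict(level=(215,210,270,262),board=(298,182,386,240),wing=(386,185,410,215)),'scene':dict(level=(205,128,272,158),board=(270,170,366,262),wing=(350,240,380,268))}
for n in ['top','scene']:
    z=np.load(f'pics/{n}0.npz'); im,d,K,k1,E=[z[k] for k in ('im','d','K','k1','E')]; k1=float(k1)
    hsv=cv2.cvtColor(im,cv2.COLOR_RGB2HSV); H,S,V=[hsv[...,i].astype(int) for i in range(3)]
    P=cloud(d,K,k1,E)
    masks=dict(level=(H>18)&(H<85)&(S>110)&(V>70),board=(H<18)&(S>90)&(V>60),wing=((H<6)|(H>174))&(S>180)&(V>80))
    for k,zz in dict(level=.03,board=.068,wing=.137).items():
        x0,y0,x1,y1=rois[n][k]; m=np.zeros(H.shape,bool); m[y0:y1,x0:x1]=masks[k][y0:y1,x0:x1]
        c=max(cv2.findContours(m.astype(np.uint8),0,2)[0],key=cv2.contourArea)[:,0]
        w=onplane(c,zz,K,k1,E)[:,:2]*1000
        r=cv2.minAreaRect(w.astype(np.float32)); print(n,k,'rect mm',np.round(r[0]),np.round(r[1]),round(r[2],1),'depth z p50/p95',np.percentile(P[m][:,2],[50,95]).round(3), 'xy med',np.median(P[m][:,:2],0).round(3), cv2.boundingRect(c))
    if n=='top':
        print('cupboard',[ (c,P[c[1],c[0]].round(3).tolist()) for c in [(250,50),(360,120),(250,140),(250,155),(340,146),(500,141),(385,258),(442,250),(436,262),(300,263),(388,148),(318,162)]])
E
python3 m.py
```

```text
top level rect mm [455. 296.] [ 28. 147.] 48.9 depth z p50/p95 [0.028 0.034] xy med [0.454 0.296] (223, 218, 35, 39)
top board rect mm [524. -29.] [108. 220.] 9.4 depth z p50/p95 [0.07  0.075] xy med [ 0.523 -0.029] (305, 189, 76, 47)
top wing rect mm [ 547. -190.] [15. 41.] 87.9 depth z p50/p95 [0.136 0.141] xy med [ 0.549 -0.191] (395, 194, 6, 15)
cupboard [((250, 50), [0.638, 0.069, 0.982]), ((360, 120), [0.634, -0.056, 0.715]), ((250, 140), [0.652, 0.163, 0.519]), ((250, 155), [0.723, 0.269, -0.002]), ((340, 146), [0.744, -0.028, 0.002]), ((500, 141), [0.782, -0.61, -0.178]), ((385, 258), [0.378, -0.16, 0.024]), ((442, 250), [0.399, -0.342, 0.005]), ((436, 262), [0.363, -0.316, 0.034]), ((300, 263), [0.367, 0.11, -0.002]), ((388, 148), [0.73, -0.182, 0.013]), ((318, 162), [0.685, 0.044, 0.043])]
scene level rect mm [449. 291.] [ 39. 152.] 49.3 depth z p50/p95 [0.027 0.033] xy med [0.448 0.293] (212, 134, 53, 19)
scene board rect mm [519. -31.] [111. 221.] 9.4 depth z p50/p95 [0.07  0.075] xy med [ 0.521 -0.039] (276, 174, 87, 84)
scene wing rect mm [ 543. -197.] [21. 43.] 89.5 depth z p50/p95 [0.135 0.14 ] xy med [ 0.542 -0.197] (357, 246, 16, 15)
```

```bash
cat > plan.py <<'E'
import sys
from h import *
def go(x,y,z,psi=None):
    o=ctrl.get_obs(); M=R.from_rotvec(o['tool_rot']).as_matrix(); s=M.T@(np.array([x,y,z])-o['tool_pos'])*1000
    p=np.degrees(np.arctan2(M[1,0],M[0,0])); r='' if psi is None else np.radians((p-psi+180)%360-180).round(3)
    print('t',round(o['t'],2),'pos',o['tool_pos'].round(4),'psi',p.round(1),'F',o['contact_force'].round(1),'| move mm',s.round(1),'roll',r,'(after shift)')
if __name__=='__main__': go(*map(float,sys.argv[1:]))
E
python3 -m handwheel '[{"tx":29,"ty":-26},{"tx":29,"ty":-26},{"tx":29,"ty":-26},{"tx":29,"ty":-26},{"tx":29,"ty":-26},{"tx":29,"ty":-26},{"tx":29,"ty":-26},{"tx":29,"ty":-26},{"tx":29,"ty":-26},{"tx":29,"ty":-26},{"tx":29,"ty":-26},{"tx":29,"ty":-26}]' 60
python3 plan.py 0.455 0.296 0.20 138.9
```

```text
t 0.1 pos [ 0.2017 -0.591   0.2302] psi 18.8 F [0.4 0.3 0.2] | move mm [ 526.1 -757.6   31.7] roll -2.095 (after shift)$[0]: bad value
```

```bash
python3 -m handwheel '[{"tx":29.0,"ty":-26.0,"tz":0.0,"roll":0.0}]' 60; python3 -m handwheel '[{"tx":29,"ty":-26,"tz":0,"roll":0}]'; python3 -m handwheel --help
```

```text
t: 0.18
tool_pos: [0.2184, -0.5602, 0.2299]
tool_rot: [3.1, 0.507, -0.003]
contact_force: [0.5, 1.0, -0.3]
opening: 0.0756
grip_force: 0.0
t: 0.27
tool_pos: [0.2393, -0.5233, 0.2301]
tool_rot: [-3.098, -0.509, 0.0]
contact_force: [0.5, -0.6, -0.4]
opening: 0.0643
grip_force: 0.0invalid input: not JSON, or not a number
```

```bash
python3 -m handwheel '[{"tx":29,"ty":-26,"tz":0,"roll":0},{"tx":29,"ty":-26,"tz":0,"roll":0},{"tx":29,"ty":-26,"tz":0,"roll":0},{"tx":29,"ty":-26,"tz":0,"roll":0},{"tx":29,"ty":-26,"tz":0,"roll":0},{"tx":29,"ty":-26,"tz":0,"roll":0},{"tx":29,"ty":-26,"tz":0,"roll":0},{"tx":29,"ty":-26,"tz":0,"roll":0},{"tx":29,"ty":-26,"tz":0,"roll":0},{"tx":29,"ty":-26,"tz":0,"roll":0}]'
python3 plan.py 0.455 0.296 0.20 138.9
```

```text
t: 1.1
tool_pos: [0.4307, -0.1819, 0.231]
tool_rot: [-3.099, -0.514, 0.0]
contact_force: [0.6, -0.2, 0.1]
opening: 0.0598
grip_force: 0.0
t 1.1 pos [ 0.4307 -0.1819  0.231 ] psi 18.8 F [ 0.6 -0.2  0.1] | move mm [ 177.2 -444.5   31. ] roll -2.096 (after shift)
```

```bash
python3 -m handwheel '[{"tx":15,"ty":-37,"tz":0,"roll":0},{"tx":15,"ty":-37,"tz":0,"roll":0},{"tx":15,"ty":-37,"tz":0,"roll":0},{"tx":15,"ty":-37,"tz":0,"roll":0},{"tx":15,"ty":-37,"tz":0,"roll":0},{"tx":15,"ty":-37,"tz":0,"roll":0},{"tx":15,"ty":-37,"tz":0,"roll":0},{"tx":15,"ty":-37,"tz":0,"roll":0},{"tx":15,"ty":-37,"tz":0,"roll":0},{"tx":15,"ty":-37,"tz":0,"roll":0},{"tx":15,"ty":-37,"tz":0,"roll":0},{"tx":12,"ty":-37,"tz":0,"roll":0}]' >/dev/null
python3 -m handwheel '[{"tx":0,"ty":0,"tz":0,"roll":-0.123},{"tx":0,"ty":0,"tz":0,"roll":-0.123},{"tx":0,"ty":0,"tz":0,"roll":-0.123},{"tx":0,"ty":0,"tz":0,"roll":-0.123},{"tx":0,"ty":0,"tz":0,"roll":-0.123},{"tx":0,"ty":0,"tz":0,"roll":-0.123},{"tx":0,"ty":0,"tz":0,"roll":-0.123},{"tx":0,"ty":0,"tz":0,"roll":-0.123},{"tx":0,"ty":0,"tz":0,"roll":-0.123},{"tx":0,"ty":0,"tz":0,"roll":-0.123},{"tx":0,"ty":0,"tz":0,"roll":-0.123},{"tx":0,"ty":0,"tz":0,"roll":-0.123}]' >/dev/null
python3 -m handwheel '[{"tx":0,"ty":0,"tz":0,"roll":-0.123},{"tx":0,"ty":0,"tz":0,"roll":-0.123},{"tx":0,"ty":0,"tz":0,"roll":-0.123},{"tx":0,"ty":0,"tz":0,"roll":-0.123},{"tx":0,"ty":0,"tz":0,"roll":-0.123},{"tx":0,"ty":0,"tz":0,"roll":0}]'
python3 plan.py 0.455 0.296 0.20 138.9
python3 - <<'E'
from h import *
im,d,K,k1,E=grab('wrist'); cv2.imwrite('pics/w1.png',im[...,::-1])
hsv=cv2.cvtColor(im,cv2.COLOR_RGB2HSV); H,S,V=[hsv[...,i].astype(int) for i in range(3)]
m=((H>18)&(H<85)&(S>110)&(V>70)).astype(np.uint8)
c=max(cv2.findContours(m,0,2)[0],key=cv2.contourArea)[:,0]
r=cv2.minAreaRect((onplane(c,.03,K,k1,E)[:,:2]*1000).astype(np.float32)); print(r, cv2.boundingRect(c))
E
```

```text
t: 3.6
tool_pos: [0.4543, 0.2934, 0.2307]
tool_rot: [-1.106, -2.94, 0.001]
contact_force: [0.0, 0.3, 0.0]
opening: 0.0601
grip_force: 0.0
t 3.6 pos [0.4543 0.2934 0.2307] psi 138.8 F [0.  0.3 0. ] | move mm [ 1.2  2.5 30.7] roll -0.003 (after shift)
((455.3043518066406, 298.4299621582031), (27.242647171020508, 145.29286193847656), 49.074005126953125) (309, 86, 30, 149)
```

View pics/w1.png

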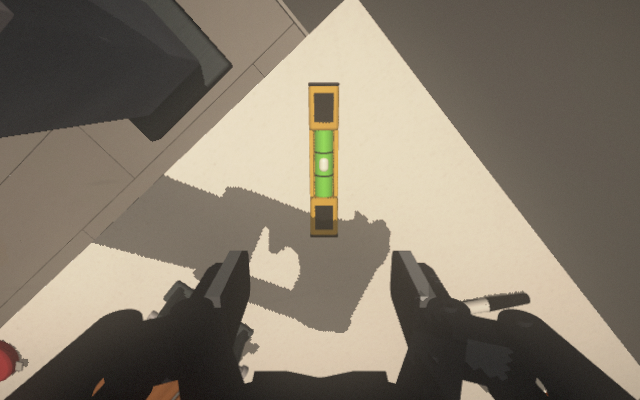

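The wrist view shows the level upright in the picture at about (323,160) and squarely between the fingers. The white bubble is centred at (324,165). Next I'll descend and grasp.

```bash
python3 -m handwheel '[{"tx":2,"ty":3,"tz":30,"roll":0},{"tx":0,"ty":0,"tz":40,"roll":0},{"tx":0,"ty":0,"tz":40,"roll":0},{"tx":0,"ty":0,"tz":40,"roll":0},{"tx":0,"ty":0,"tz":35,"roll":0},{"tx":0,"ty":0,"tz":20,"roll":0},{"tx":0,"ty":0,"tz":12,"roll":0},{"tx":0,"ty":0,"tz":7,"roll":0},{"tx":0,"ty":0,"tz":0,"roll":0}]'
python3 plan.py 0.455 0.297 0.006 139
python3 - <<'E'
from station import optics
print(optics.camera_params('wrist')['tool_from_camera'])
E
```

```text
t: 4.4
tool_pos: [0.4545, 0.2968, 0.0064]
tool_rot: [-1.111, -2.937, 0.002]
contact_force: [0.3, -0.0, 0.5]
opening: 0.06
grip_force: 0.0
t 4.4 pos [0.4545 0.2968 0.0064] psi 138.6 F [ 0.3 -0.   0.5] | move mm [-0.3  0.4  0.4] roll -0.007 (after shift)
[[-4.01031289e-04 -9.56520028e-01 -2.91666377e-01  7.43316831e-02]
 [ 9.99999919e-01 -3.91777480e-04 -9.01312355e-05  1.09465267e-03]
 [-2.80559864e-05 -2.91666390e-01  9.56520108e-01 -1.42580954e-01]
 [ 0.00000000e+00  0.00000000e+00  0.00000000e+00  1.00000000e+00]]
```

```bash
python3 -m handwheel '[{"tx":0,"ty":0,"tz":0,"roll":0},{"tx":0,"ty":0,"tz":0,"roll":0},{"tx":0,"ty":0,"tz":0,"roll":0},{"tx":0,"ty":0,"tz":0,"roll":0},{"tx":0,"ty":0,"tz":0,"roll":0},{"tx":0,"ty":0,"tz":0,"roll":0}]' 20 35
python3 -m handwheel '[{"tx":0,"ty":0,"tz":-10,"roll":0},{"tx":0,"ty":0,"tz":-25,"roll":0},{"tx":0,"ty":0,"tz":-35,"roll":0},{"tx":0,"ty":0,"tz":-35,"roll":0},{"tx":0,"ty":0,"tz":-35,"roll":0},{"tx":0,"ty":0,"tz":0,"roll":0.115},{"tx":0,"ty":0,"tz":0,"roll":0.115},{"tx":0,"ty":0,"tz":0,"roll":0.115},{"tx":0,"ty":0,"tz":0,"roll":0.115},{"tx":0,"ty":0,"tz":0,"roll":0.115},{"tx":0,"ty":0,"tz":0,"roll":0.11},{"tx":0,"ty":0,"tz":0,"roll":0}]'
python3 plan.py 0.523 -0.029 0.15 99.4
```

```text
t: 4.9
tool_pos: [0.4567, 0.2979, 0.0096]
tool_rot: [1.109, 2.937, 0.004]
contact_force: [-0.2, -0.0, 6.4]
opening: 0.0269
grip_force: 37.0
t: 5.9
tool_pos: [0.4545, 0.2969, 0.1473]
tool_rot: [-2.034, -2.394, 0.001]
contact_force: [-0.1, 0.3, -1.7]
opening: 0.0278
grip_force: 36.1
t 5.9 pos [0.4545 0.2969 0.1473] psi 99.3 F [-0.1  0.3 -1.7] | move mm [-332.7   14.9   -2.7] roll -0.002 (after shift)
```

```bash
python3 -m handwheel '[{"tx":-20,"ty":1,"tz":0,"roll":0},{"tx":-37,"ty":2,"tz":0,"roll":0},{"tx":-38,"ty":2,"tz":0,"roll":0},{"tx":-38,"ty":2,"tz":0,"roll":0},{"tx":-38,"ty":2,"tz":0,"roll":0},{"tx":-38,"ty":2,"tz":0,"roll":0},{"tx":-38,"ty":1,"tz":0,"roll":0},{"tx":-38,"ty":1,"tz":0,"roll":0},{"tx":-30,"ty":1,"tz":0,"roll":0},{"tx":-18,"ty":1,"tz":0,"roll":0},{"tx":0,"ty":0,"tz":0,"roll":0},{"tx":0,"ty":0,"tz":0,"roll":0}]'
python3 plan.py 0.523 -0.029 0.15 99.4
python3 - <<'E'
from h import *
im,d,K,k1,E=grab('wrist'); cv2.imwrite('pics/w2.png',im[...,::-1]); np.savez('pics/w2.npz',im=im,d=d,K=K,k1=k1,E=E)
E
```

```text
t: 6.9
tool_pos: [0.524, -0.0296, 0.1473]
tool_rot: [-2.032, -2.395, -0.0]
contact_force: [-0.0, 0.3, -2.0]
opening: 0.0274
grip_force: 36.0
t 6.9 pos [ 0.524  -0.0296  0.1473] psi 99.4 F [-0.   0.3 -2. ] | move mm [ 0.8 -0.8 -2.7] roll -0.0 (after shift)
```

View pics/w2.png

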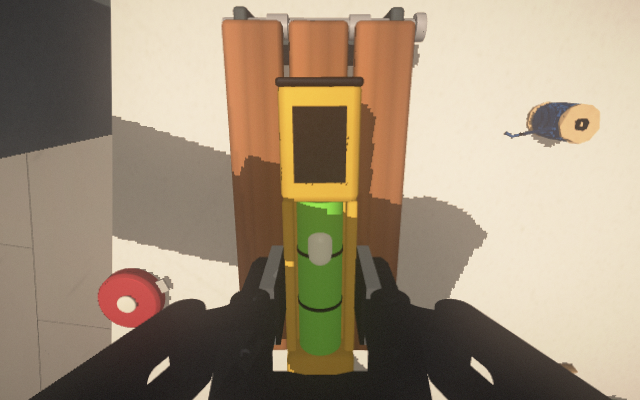

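The wrist view shows the level held squarely. Its hinge end cap is at row 80 and the board's hinge end runs from (223,22) to (414,22), so the level is centred across the board. Now a check of the position along the board.

```bash
python3 - <<'E'
from h import *
z=np.load('pics/w2.npz'); im,d,K,k1,E=[z[k] for k in ('im','d','K','k1','E')];k1=float(k1)
P=cloud(d,K,k1,E)
for u,v in [(250,40),(320,40),(390,40),(240,150),(390,150),(320,90),(290,90),(350,90),(320,190)]: print((u,v),P[v,u].round(4))
a=np.radians(99.4); ry=np.array([np.cos(a),np.sin(a)]); rx=np.array([ry[1],-ry[0]])
b=onplane([[224,23],[413,23]],.070,K,k1,E)[:,:2]; e=onplane([[278,82],[362,82]],P[90,320,2],K,k1,E)[:,:2]
o=np.array([.523,-.029])
for n,q in (('board end',b),('level end',e)): print(n,((q-o)@np.c_[rx,ry]*1000).round(1), np.degrees(np.arctan2(*(q[1]-q[0])[::-1])).round(1))
E
```

```text
(250, 40) [0.47   0.0627 0.0702]
(320, 40) [0.5086 0.0692 0.0704]
(390, 40) [0.5473 0.0755 0.07  ]
(240, 150) [4.705e-01 2.000e-04 7.050e-02]
(390, 150) [0.561  0.0151 0.07  ]
(320, 90) [0.5128 0.0435 0.1677]
(290, 90) [0.5032 0.0419 0.1677]
(350, 90) [0.5224 0.0451 0.1676]
(320, 190) [0.5182 0.0104 0.1683]
board end [[-51.2 107.7]
 [ 53.2 107.7]] 9.4
level end [[-11.8  75.7]
 [ 15.3  75.6]] 9.4
```

```bash
python3 -m handwheel '[{"tx":-1,"ty":0,"tz":20,"roll":0},{"tx":0,"ty":0,"tz":25,"roll":0},{"tx":0,"ty":0,"tz":10,"roll":0},{"tx":0,"ty":0,"tz":5,"roll":0},{"tx":0,"ty":0,"tz":3,"roll":0},{"tx":0,"ty":0,"tz":2,"roll":0},{"tx":0,"ty":0,"tz":2,"roll":0},{"tx":0,"ty":0,"tz":0,"roll":0},{"tx":0,"ty":0,"tz":0,"roll":0}]'
```

```text
t: 7.7
tool_pos: [0.525, -0.03, 0.0812]
tool_rot: [2.031, 2.395, 0.001]
contact_force: [0.6, -0.2, -2.6]
opening: 0.0275
grip_force: 36.0
```

```bash
python3 -m handwheel '[{"tx":0,"ty":0,"tz":1,"roll":0},{"tx":0,"ty":0,"tz":1,"roll":0},{"tx":0,"ty":0,"tz":0,"roll":0},{"tx":0,"ty":0,"tz":0,"roll":0}]'
```

```text
t: 8.03
tool_pos: [0.525, -0.0302, 0.0793]
tool_rot: [2.031, 2.395, 0.001]
contact_force: [-1.4, 0.3, 2.8]
opening: 0.0273
grip_force: 36.7
```

```bash
python3 -m handwheel '[{"tx":0,"ty":0,"tz":0,"roll":0},{"tx":0,"ty":0,"tz":0,"roll":0},{"tx":0,"ty":0,"tz":0,"roll":0},{"tx":0,"ty":0,"tz":-10,"roll":0},{"tx":0,"ty":0,"tz":-20,"roll":0},{"tx":0,"ty":0,"tz":-20,"roll":0},{"tx":0,"ty":0,"tz":-5,"roll":0}]' 50
python3 -m handwheel '[{"tx":-27,"ty":0,"tz":0,"roll":0},{"tx":-27,"ty":0,"tz":0,"roll":0},{"tx":0,"ty":0,"tz":0,"roll":0},{"tx":0,"ty":0,"tz":0,"roll":0},{"tx":0,"ty":0,"tz":0,"roll":0},{"tx":0,"ty":0,"tz":0,"roll":0}]' 0
cat > bub.py <<'E'
from h import *
import sys
im,d,K,k1,E=grab('wrist'); cv2.imwrite(f'pics/{sys.argv[1]}.png',im[...,::-1]); P=cloud(d,K,k1,E)
o=ctrl.get_obs(); M=R.from_rotvec(o['tool_rot']).as_matrix(); loc=(P-o['tool_pos'])@M*1000
hsv=cv2.cvtColor(im,cv2.COLOR_RGB2HSV); H,S,V=[hsv[...,i].astype(int) for i in range(3)]
def big(m): 
    c=max(cv2.findContours(m.astype(np.uint8),0,2)[0],key=cv2.contourArea); return c
ye=big((H>15)&(H<85)&(S>110)&(V>50)); hull=np.zeros(H.shape,np.uint8); cv2.drawContours(hull,[cv2.convexHull(ye)],-1,1,-1)
g=(H>40)&(H<85)&(S>110)&(hull>0); gx,gy,gw,gh=cv2.boundingRect(big(g)); print('vial',gx,gy,gw,gh)
c=gx+gw//2; col=slice(c-3,c+4)
Vc=np.median(V[gy:gy+gh,col],1); Sc=np.median(S[gy:gy+gh,col],1)
br=np.where((Sc<90)&(Vc>90))[0]+gy; print('bubble rows',br.min() if len(br) else None,br.max() if len(br) else None)
k=np.where(np.median(V[gy:gy+gh,gx+6:gx+12],1)<50)[0]+gy; print('dark rows',k)
for r in ([br.min(),br.max()+1] if len(br) else [])+[gy,gy+gh]+list(k[:0]): print(r, 'z',P[min(r,399),c,2].round(4))
E
python3 bub.py b0; python3 plan.py .5332 -.0828 .10
```

```text
t: 8.62
tool_pos: [0.5265, -0.0304, 0.1375]
tool_rot: [2.028, 2.392, 0.005]
contact_force: [-0.1, 0.0, -0.2]
opening: 0.0502
grip_force: 0.0
t: 9.12
tool_pos: [0.5328, -0.0825, 0.1329]
tool_rot: [-2.031, -2.396, 0.0]
contact_force: [1.2, 0.6, 0.2]
opening: 0.0001
grip_force: 0.0
vial 303 57 37 48
bubble rows None None
dark rows []
57 z 0.0986
105 z 0.0983
t 9.17 pos [ 0.5329 -0.0824  0.1329] psi 99.5 F [ 0.  -0.6 -0.5] | move mm [-0.5  0.3 32.9] roll  (after shift)
```

View pics/b0.png

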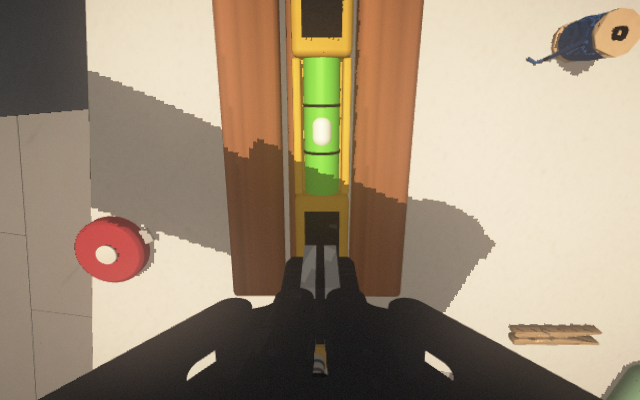

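The picture shows the vial from row 57 to 195, the rings at rows 105 and 153, and the bubble at rows 117 to 146. So unpressed it reads about 0. Next I'll press on the foot-end pad to read it under load.

```bash
python3 -m handwheel '[{"tx":0,"ty":0,"tz":15,"roll":0},{"tx":0,"ty":0,"tz":10,"roll":0},{"tx":0,"ty":0,"tz":5,"roll":0},{"tx":0,"ty":0,"tz":2,"roll":0},{"tx":0,"ty":0,"tz":2,"roll":0},{"tx":0,"ty":0,"tz":1,"roll":0},{"tx":0,"ty":0,"tz":0,"roll":0}]'
python3 -m handwheel '[{"tx":0,"ty":0,"tz":1,"roll":0},{"tx":0,"ty":0,"tz":1,"roll":0},{"tx":0,"ty":0,"tz":0,"roll":0},{"tx":0,"ty":0,"tz":0,"roll":0}]'
```

```text
t: 9.75
tool_pos: [0.5334, -0.0832, 0.0987]
tool_rot: [2.032, 2.396, 0.0]
contact_force: [-1.8, 0.9, 1.1]
opening: -0.0002
grip_force: 1.0
t: 10.08
tool_pos: [0.5337, -0.0837, 0.0969]
tool_rot: [2.031, 2.395, 0.0]
contact_force: [-0.6, -1.7, 2.7]
opening: -0.0003
grip_force: 1.7
```

```bash
python3 -m handwheel '[{"tx":0,"ty":0,"tz":1,"roll":0},{"tx":0,"ty":0,"tz":1,"roll":0},{"tx":0,"ty":0,"tz":0,"roll":0}]'; python3 -m handwheel '[{"tx":0,"ty":0,"tz":1,"roll":0},{"tx":0,"ty":0,"tz":0,"roll":0},{"tx":0,"ty":0,"tz":0,"roll":0}]'
```

```text
t: 10.33
tool_pos: [0.5339, -0.0839, 0.096]
tool_rot: [2.031, 2.395, -0.0]
contact_force: [-4.3, -0.9, 8.7]
opening: 0.0
grip_force: 4.6
t: 10.58
tool_pos: [0.5339, -0.0839, 0.0958]
tool_rot: [2.031, 2.395, -0.0]
contact_force: [-4.2, -0.5, 13.3]
opening: 0.0001
grip_force: 6.7
```

```bash
python3 -m handwheel '[{"tx":0,"ty":0,"tz":0,"roll":0},{"tx":0,"ty":0,"tz":0,"roll":0},{"tx":0,"ty":0,"tz":0,"roll":0},{"tx":0,"ty":0,"tz":0,"roll":0},{"tx":0,"ty":0,"tz":0,"roll":0},{"tx":0,"ty":0,"tz":0,"roll":0},{"tx":0,"ty":0,"tz":0,"roll":0},{"tx":0,"ty":0,"tz":0,"roll":0},{"tx":0,"ty":0,"tz":0,"roll":0},{"tx":0,"ty":0,"tz":0,"roll":0}]'; cat > look.py <<'E'
from h import *
import sys
im,d,K,k1,E=grab('wrist'); cv2.imwrite(f'pics/{sys.argv[1]}.png',im[...,::-1])
hsv=cv2.cvtColor(im,cv2.COLOR_RGB2HSV); H,S,V=[hsv[:,315:328,i].astype(int).mean(1).round().astype(int) for i in range(3)]
for r in range(0,260,2): print(r,H[r],S[r],V[r],end=' ; ')
E
python3 look.py b1
```

```text
t: 11.42
tool_pos: [0.5339, -0.0839, 0.0958]
tool_rot: [2.031, 2.395, -0.0]
contact_force: [-6.0, -0.7, 13.1]
opening: 0.0
grip_force: 6.7
0 15 84 60 ; 2 15 89 60 ; 4 15 88 60 ; 6 15 86 62 ; 8 16 88 63 ; 10 17 93 63 ; 12 16 96 63 ; 14 16 94 64 ; 16 17 95 65 ; 18 18 94 66 ; 20 18 99 66 ; 22 19 155 128 ; 24 21 175 229 ; 26 21 174 237 ; 28 21 174 239 ; 30 22 173 240 ; 32 21 173 240 ; 34 22 173 240 ; 36 22 173 241 ; 38 22 173 240 ; 40 21 176 230 ; 42 20 178 217 ; 44 20 178 197 ; 46 20 176 163 ; 48 43 158 215 ; 50 44 153 235 ; 52 44 154 236 ; 54 44 154 236 ; 56 44 154 236 ; 58 44 153 236 ; 60 44 154 236 ; 62 44 154 236 ; 64 44 153 236 ; 66 44 153 236 ; 68 44 154 236 ; 70 44 154 236 ; 72 44 154 236 ; 74 44 153 236 ; 76 44 153 236 ; 78 44 153 236 ; 80 44 154 235 ; 82 44 154 236 ; 84 44 153 236 ; 86 44 154 236 ; 88 44 154 235 ; 90 44 153 236 ; 92 44 153 236 ; 94 35 76 238 ; 96 26 31 246 ; 98 26 25 250 ; 100 26 22 251 ; 102 26 22 251 ; 104 26 23 250 ; 106 26 24 250 ; 108 26 24 250 ; 110 26 24 250 ; 112 27 23 250 ; 114 27 24 250 ; 116 27 24 250 ; 118 27 24 250 ; 120 26 24 250 ; 122 26 29 248 ;
[... 428 characters left out ...]
160 231 ; 176 45 159 231 ; 178 45 160 231 ; 180 45 161 181 ; 182 45 162 176 ; 184 45 161 175 ; 186 44 161 133 ; 188 44 161 133 ; 190 44 162 132 ; 192 44 161 132 ; 194 44 162 132 ; 196 44 161 131 ; 198 44 161 131 ; 200 44 162 131 ; 202 44 162 130 ; 204 44 161 131 ; 206 44 161 130 ; 208 44 163 129 ; 210 44 162 130 ; 212 44 162 130 ; 214 44 161 129 ; 216 37 160 120 ; 218 20 175 132 ; 220 20 175 134 ; 222 20 175 135 ; 224 20 174 135 ; 226 20 175 135 ; 228 20 175 134 ; 230 20 175 134 ; 232 20 176 133 ; 234 20 175 133 ; 236 21 118 56 ; 238 21 93 47 ; 240 21 92 47 ; 242 20 88 46 ; 244 19 84 48 ; 246 20 62 68 ; 248 19 63 67 ; 250 20 63 70 ; 252 18 60 70 ; 254 18 60 71 ; 256 18 56 70 ; 258 18 56 69 ;
```

View pics/b1.png

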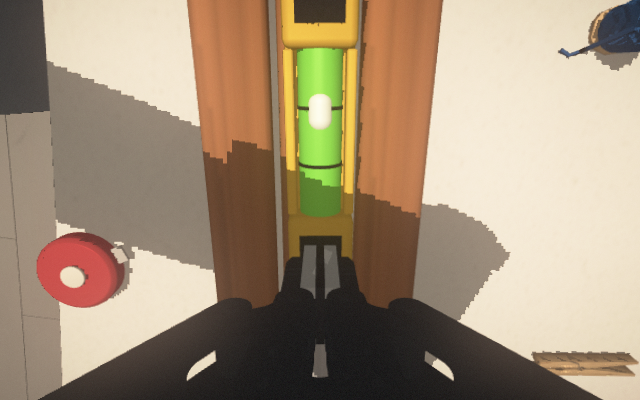

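The rings are at rows 107 and 167, middle 137. The bubble covers rows 94 to 129, middle 111.5, which is about 10 mm towards the hinge. That is about 25 mrad, so roughly 0.83 rad clockwise is needed. On to the knob.

```bash
python3 -m handwheel '[{"tx":0,"ty":0,"tz":-6,"roll":0},{"tx":0,"ty":0,"tz":-14,"roll":0},{"tx":0,"ty":0,"tz":-40,"roll":0},{"tx":0,"ty":0,"tz":-40,"roll":0},{"tx":-36,"ty":-1,"tz":-10,"roll":0},{"tx":-36,"ty":-1,"tz":0,"roll":0},{"tx":-36,"ty":-1,"tz":0,"roll":0},{"tx":0,"ty":0,"tz":0,"roll":-0.123},{"tx":0,"ty":0,"tz":0,"roll":-0.123},{"tx":0,"ty":0,"tz":0,"roll":-0.123},{"tx":0,"ty":0,"tz":0,"roll":-0.123},{"tx":0,"ty":0,"tz":0,"roll":-0.123}]' 45 > /dev/null
python3 -m handwheel '[{"tx":0,"ty":0,"tz":0,"roll":-0.123},{"tx":0,"ty":0,"tz":0,"roll":-0.123},{"tx":0,"ty":0,"tz":0,"roll":-0.123},{"tx":0,"ty":0,"tz":0,"roll":-0.123},{"tx":0,"ty":0,"tz":0,"roll":-0.123},{"tx":0,"ty":0,"tz":0,"roll":-0.123},{"tx":0,"ty":0,"tz":0,"roll":0},{"tx":0,"ty":0,"tz":0,"roll":0}]'
cat > wing.py <<'E'
from h import *
import sys
im,d,K,k1,E=grab('wrist'); cv2.imwrite(f'pics/{sys.argv[1]}.png',im[...,::-1])
hsv=cv2.cvtColor(im,cv2.COLOR_RGB2HSV); H,S,V=[hsv[...,i].astype(int) for i in range(3)]
P=cloud(d,K,k1,E)
m=((H<6)|(H>174))&(S>150)&(V>60)&(P[...,2]>.132)&(P[...,2]<.145)&(d>0)&(np.hypot(P[...,0]-.549,P[...,1]+.191)<.04)
c=max(cv2.findContours(m.astype(np.uint8),0,2)[0],key=cv2.contourArea)[:,0]
r=cv2.minAreaRect((onplane(c,.137,K,k1,E)[:,:2]*1000).astype(np.float32)); print(r,cv2.boundingRect(c))
E
python3 wing.py k0; python3 plan.py .549 -.191 .115 177.9
```

```text
t: 13.13
tool_pos: [0.5477, -0.19, 0.2026]
tool_rot: [-0.089, -3.14, -0.001]
contact_force: [-0.0, -0.2, 0.1]
opening: 0.0451
grip_force: 0.0
((544.26904296875, -191.81881713867188), (12.86711597442627, 38.66193389892578), 88.1923828125) (304, 177, 23, 61)
t 13.18 pos [ 0.5478 -0.19    0.2027] psi 176.8 F [ 0.4 -0.1 -0.6] | move mm [-1.3 -0.9 87.7] roll -0.02 (after shift)
```

View pics/k0.png

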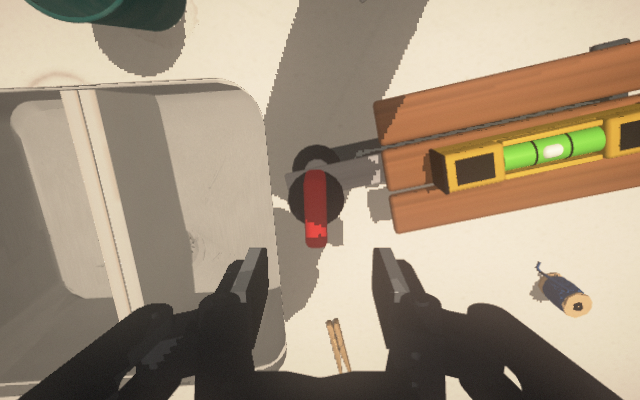

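The wing runs from (316,170) to (316,247), upright and midway between the fingers, and the level lies on the board undisturbed. I'll descend and grip it.

```bash
python3 -m handwheel '[{"tx":0,"ty":1,"tz":30,"roll":-0.02},{"tx":0,"ty":0,"tz":30,"roll":0},{"tx":0,"ty":0,"tz":17,"roll":0},{"tx":0,"ty":0,"tz":8,"roll":0},{"tx":0,"ty":0,"tz":3,"roll":0},{"tx":0,"ty":0,"tz":0,"roll":0}]'
python3 -m handwheel '[{"tx":0,"ty":0,"tz":0,"roll":0},{"tx":0,"ty":0,"tz":0,"roll":0},{"tx":0,"ty":0,"tz":0,"roll":0},{"tx":0,"ty":0,"tz":0,"roll":0},{"tx":0,"ty":0,"tz":0,"roll":0},{"tx":0,"ty":0,"tz":0,"roll":0}]' 5 50
python3 plan.py .547 -.191 .115 130.1
```

```text
t: 13.68
tool_pos: [0.5479, -0.1892, 0.1151]
tool_rot: [-0.055, -3.141, -0.0]
contact_force: [0.7, -0.4, 0.3]
opening: 0.0452
grip_force: 0.0
t: 14.18
tool_pos: [0.549, -0.1925, 0.1177]
tool_rot: [0.053, 3.138, -0.011]
contact_force: [-0.3, -8.2, 0.5]
opening: 0.0127
grip_force: 52.4
t 14.18 pos [ 0.549  -0.1925  0.1177] psi 178.0 F [-0.3 -8.2  0.5] | move mm [2.1 1.4 2.7] roll 0.837 (after shift)
```

```bash
python3 -m handwheel '[{"tx":-1,"ty":-3,"tz":0,"roll":0},{"tx":0,"ty":0,"tz":0,"roll":0},{"tx":0,"ty":0,"tz":0,"roll":0}]'
python3 -m handwheel '[{"tx":0,"ty":0,"tz":0,"roll":0.07},{"tx":0,"ty":0,"tz":0,"roll":0.1},{"tx":0,"ty":0,"tz":0,"roll":0.1},{"tx":0,"ty":0,"tz":0,"roll":0.1},{"tx":0,"ty":0,"tz":0,"roll":0.1},{"tx":0,"ty":0,"tz":0,"roll":0.1},{"tx":0,"ty":0,"tz":0,"roll":0.1},{"tx":0,"ty":0,"tz":0,"roll":0.1},{"tx":0,"ty":0,"tz":0,"roll":0.07},{"tx":0,"ty":0,"tz":0,"roll":0},{"tx":0,"ty":0,"tz":0,"roll":0}]'
python3 plan.py .549 -.1925 .115 130.1
```

```text
t: 14.43
tool_pos: [0.5491, -0.1927, 0.1177]
tool_rot: [0.053, 3.141, -0.001]
contact_force: [-5.2, -0.5, 5.6]
opening: 0.0131
grip_force: 53.3
t: 15.35
tool_pos: [0.5491, -0.193, 0.1176]
tool_rot: [1.33, 2.845, -0.002]
contact_force: [-5.0, -0.5, 5.4]
opening: 0.0127
grip_force: 53.3
t 15.35 pos [ 0.5491 -0.193   0.1176] psi 129.9 F [-5.  -0.5  5.4] | move mm [0.4 0.3 2.6] roll -0.004 (after shift)
```

```bash
python3 -m handwheel '[{"tx":0,"ty":0,"tz":0,"roll":0},{"tx":0,"ty":0,"tz":0,"roll":0},{"tx":0,"ty":0,"tz":0,"roll":0},{"tx":0,"ty":0,"tz":-15,"roll":0},{"tx":0,"ty":0,"tz":-30,"roll":0},{"tx":0,"ty":0,"tz":-35,"roll":0},{"tx":0,"ty":0,"tz":0,"roll":0},{"tx":0,"ty":0,"tz":0,"roll":0}]' 40
python3 wing.py k1; python3 plan.py .5334 -.0828 .13 99.4
```

```text
t: 16.02
tool_pos: [0.5507, -0.193, 0.1989]
tool_rot: [1.326, 2.841, 0.0]
contact_force: [-0.1, -0.6, -0.6]
opening: 0.0398
grip_force: 0.0
((548.059814453125, -190.55422973632812), (13.111778259277344, 44.4454345703125), 39.275535583496094) (306, 174, 23, 71)
t 16.07 pos [ 0.5495 -0.1925  0.1964] psi 129.9 F [ 0.8 -0.4 -0.3] | move mm [94.6 58.  66.3] roll 0.533 (after shift)
```

```bash
python3 -m handwheel '[{"tx":32,"ty":19,"tz":0,"roll":0},{"tx":32,"ty":19,"tz":0,"roll":0},{"tx":31,"ty":20,"tz":20,"roll":0},{"tx":0,"ty":0,"tz":30,"roll":0.11},{"tx":0,"ty":0,"tz":10,"roll":0.11},{"tx":0,"ty":0,"tz":5,"roll":0.11},{"tx":0,"ty":0,"tz":0,"roll":0.11},{"tx":0,"ty":0,"tz":0,"roll":0.093},{"tx":0,"ty":0,"tz":0,"roll":0},{"tx":0,"ty":0,"tz":0,"roll":0}]' 0
python3 plan.py .5334 -.0828 .10 99.4; python3 look.py c0 >/dev/null
```

```text
t: 16.9
tool_pos: [0.5315, -0.0822, 0.1289]
tool_rot: [-2.028, -2.397, 0.001]
contact_force: [-0.3, 0.7, -0.8]
opening: -0.0002
grip_force: 0.0
t 16.9 pos [ 0.5315 -0.0822  0.1289] psi 99.5 F [-0.3  0.7 -0.8] | move mm [-1.   1.9 28.9] roll 0.002 (after shift)
```

View pics/c0.png

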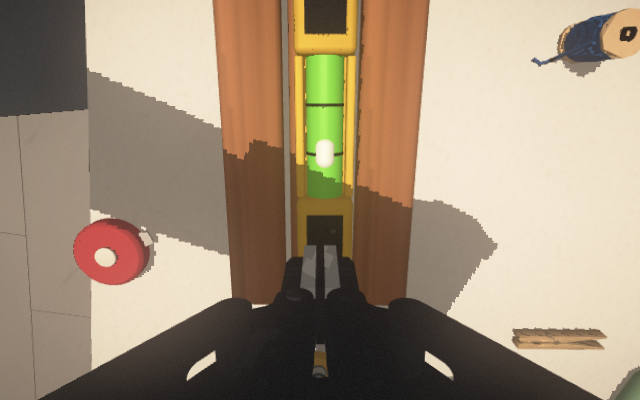

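Unpressed, the bubble is now at row 153, about 10 mm towards the foot, as predicted. The level is 2 mm to tool +y of centre. Press again.

```bash
python3 -m handwheel '[{"tx":-1,"ty":2,"tz":12,"roll":0},{"tx":0,"ty":0,"tz":8,"roll":0},{"tx":0,"ty":0,"tz":4,"roll":0},{"tx":0,"ty":0,"tz":2,"roll":0},{"tx":0,"ty":0,"tz":2,"roll":0},{"tx":0,"ty":0,"tz":1,"roll":0},{"tx":0,"ty":0,"tz":1,"roll":0},{"tx":0,"ty":0,"tz":0,"roll":0},{"tx":0,"ty":0,"tz":0,"roll":0}]'
python3 -m handwheel '[{"tx":0,"ty":0,"tz":0.5,"roll":0},{"tx":0,"ty":0,"tz":0.5,"roll":0},{"tx":0,"ty":0,"tz":0,"roll":0}]'
```

```text
t: 17.7
tool_pos: [0.5347, -0.0833, 0.1009]
tool_rot: [2.032, 2.396, 0.0]
contact_force: [-1.5, -1.6, 3.6]
opening: 0.0006
grip_force: 1.6
t: 17.95
tool_pos: [0.5348, -0.0835, 0.1002]
tool_rot: [2.031, 2.395, -0.0]
contact_force: [-2.0, -1.2, 4.8]
opening: -0.0001
grip_force: 2.6
```

```bash
python3 -m handwheel '[{"tx":0,"ty":0,"tz":0.7,"roll":0},{"tx":0,"ty":0,"tz":0.7,"roll":0},{"tx":0,"ty":0,"tz":0,"roll":0},{"tx":0,"ty":0,"tz":0,"roll":0},{"tx":0,"ty":0,"tz":0,"roll":0},{"tx":0,"ty":0,"tz":0,"roll":0},{"tx":0,"ty":0,"tz":0,"roll":0},{"tx":0,"ty":0,"tz":0,"roll":0},{"tx":0,"ty":0,"tz":0,"roll":0},{"tx":0,"ty":0,"tz":0,"roll":0},{"tx":0,"ty":0,"tz":0,"roll":0},{"tx":0,"ty":0,"tz":0,"roll":0}]'
python3 -m handwheel '[{"tx":0,"ty":0,"tz":0.1,"roll":0},{"tx":0,"ty":0,"tz":0,"roll":0},{"tx":0,"ty":0,"tz":0,"roll":0},{"tx":0,"ty":0,"tz":0,"roll":0},{"tx":0,"ty":0,"tz":0,"roll":0},{"tx":0,"ty":0,"tz":0,"roll":0},{"tx":0,"ty":0,"tz":0,"roll":0},{"tx":0,"ty":0,"tz":0,"roll":0}]'
python3 look.py c1 | tr ';' '\n' | awk '$1>90&&$1<185&&($3<100||$4<150)' | tr '\n' ';'
```

```text
t: 18.95
tool_pos: [0.535, -0.0835, 0.1]
tool_rot: [2.031, 2.395, -0.0]
contact_force: [-4.1, -1.0, 9.9]
opening: -0.0002
grip_force: 5.4
t: 19.62
tool_pos: [0.5351, -0.0835, 0.0999]
tool_rot: [2.031, 2.395, -0.0]
contact_force: [-5.1, -1.7, 11.4]
opening: 0.0001
grip_force: 5.6
 106 26 102 80 ; 120 32 67 238 ; 122 28 41 242 ; 124 27 30 244 ; 126 26 28 245 ; 128 26 29 245 ; 130 26 29 245 ; 132 25 30 245 ; 134 26 30 245 ; 136 26 29 245 ; 138 26 30 244 ; 140 26 29 245 ; 142 26 30 245 ; 144 26 31 244 ; 146 26 35 239 ; 148 27 48 234 ; 150 30 70 229 ; 164 25 102 76 ;
```

View pics/c1.png

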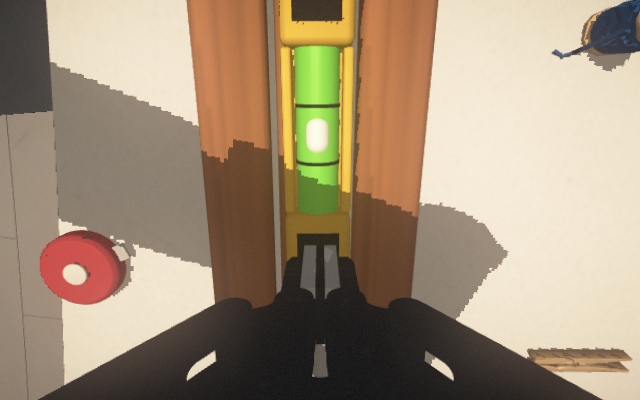

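The bubble covers rows 120 to 151, middle 135. The rings are at 105 and 163, middle 134.5, so it is centred under an 11 N push with the shelf on its stop.

```bash
python3 -c "
from station import ctrl
print(ctrl.finish_job())"
```

```text
the job is handed in; nothing more can be done
None
```

The level lies lengthwise on the middle of the shelf with its bubble centred between the rings (within about 0.5 mm). I handed the job in at about 20 s with the fingertips still pressing about 11 N on the foot-end pad and the shelf on its stop.

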